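# Tension the slicing board's fence with a T-stud

## Robot

A 6-joint arm with a two-finger parallel gripper is mounted at the origin on a cart in front of the work surface, level with it; the furniture and walls round the work are solid. World frame = base frame: x ahead of the robot, y to its left, z up, the work surface at z = 0. Lengths are in m, angles in degrees, forces in N, time in s.
With the tool pointing down it reaches from about 0.3 to 0.75 m from the base axis. Payload 8.5 kg.
Tool frame: the origin (TCP) lies midway between the tips of the shut fingers; the grasp point (between the pads) lies 19 mm behind it (env.hold_point_z is the distance from the TCP to the grasp point, in m); z points along the fingers, y is the line along which they close (so a half turn about z gives the same grasp; the last joint's range is limited). The gripper opens to 85 mm and grips with 20 to 120 N. Pads are 22 mm wide; open, the fingers measure 114 mm over their backs; the gripper's body (76 mm by 85 mm) begins 54 mm behind the grasp point. The pads swing forward as they close: fully open they stand 13 mm farther back than shut.
Start: joints at [-79.544, 21.807, 74.336, -0, 83.858, -12.336], TCP at [0.213, -0.507, 0.203] pointing down, gripper open.
Joint ranges: [-178.18, 178.18], [-50.72, 133.34], [12.68, 142.11], [-81.47, 261.47], [9.98, 163.14], [-165.26, 165.26]. Speed limits (degrees/s): [136.94, 136.94, 180, 180, 180, 180].

## Interface

Orientations are given as a 3x3 rotation matrix whose columns are the frame's x, y, z axes.
In Python, from rig import observe, get_image, camera_info, env gives the robot as it stands.
- The arm moves only by the tool drive_tool, never from a script. Its arguments are lists of equal length, an entry for each row: "offset": the shift along the tool's x, y, z in units of 40 mm (1.0 is 40 mm), a list of three; "turn": the turn, a rotation vector about the tool's x, y, z in units of 6 degrees (1.0 is 6 degrees), a list of three; "hand": the opening, from 0 (shut) to 1 (fully open). A call has exactly 10 rows; each row shifts and turns the commanded pose from where the row before left it, along the tool's axes as they then stand; what a row does not reach is not made up. A row lasts 1/8 s, in which the tool goes at most 62.5 mm and 10.7 degrees, less where a joint would pass 70% of its speed; a pose out of reach is approached as far as the arm can. A call is refused whole if a number of a shift passes 1 or a number of a turn 1, either way. A call with a gripper value outside its range is refused whole. The fingers move at their own pace and stop on an object; "newtons" is the grip in N (left out, the last holds). Time passes only in rows, so rows that do not move let the fingers close, or fill a call up. It gives the time, the measured TCP pose, the force, the opening and the grip force at its end, in the units of the state.
- observe(): the state, without advancing time (a new reading comes with each control period).
- get_image(name): name is "side" or "top"; returns the picture (420x560x3 uint8, blue, green, red); there is no depth.
- camera_info(name): a dict with "fx", "fy", "cx", "cy" (pixels), "k1" (the pictures are not rectified: a ray, as slopes to the right and down, at radius r is drawn at 1 + k1 r^2 times it, then the intrinsics apply), "world_to_cam" (4x4, takes a point from world to camera coordinates). Camera axes: x right, y down, z forward; pixel columns grow to the right and rows downward; lengths in m; the calibration is good to about 2 mm. A picture is of the moment at which its call begins. camera_info takes no time and is no camera call.
- env.close_job(): hands the job in; it is judged then, once.
The state is a dict: "time_s": time; "q": joint angles; "qvel": joint speeds; "joint_efforts": joint torques, N m; "position": TCP position; "tool_rot": TCP orientation; "ft_force": force on the tool from outside, world axes, zero at the start; "wrist_torque": the same for the moment, N m; "grip_width": finger opening in m; "gripper_force": force on a finger pad.
Only numpy, scipy, OpenCV 4.12 (cv2) and the standard library are available. Lean on these libraries where they do the work, as an engineer would, in place of code of your own. Each camera call takes 0.05 s, during which the arm holds its last target. There are 200 camera calls.

## Task

Take the T-stud from its wooden stand and drop its head into the slicing board's T-track at the end away from the fence, then slide it along the track until it has gently pushed the sprung fence back about half a centimetre. Holding it there, press the stud down a little against its spring, without forcing it onto the track floor, turn it a quarter turn and let go, so that it stays locked and keeps the fence pushed back. Do not disturb the mug, the tin or the salt shaker.

Things in the scene. Friction and masses are not known exactly. Their poses are not given: they have to be found in the camera images.
- stud: Loose T-stud, 62 mm tall, 0.14 kg, upright in its stand. Origin: centre of the head's underside, z up the stem; head and grip bar both point along its y (both ways round alike). From below: oblong steel head 12 (x) x 30 (y, rounded ends) x 6 mm high; neck 10 mm diameter; round collar; black grip bar 14 (x) x 32 (y) mm, from 30 to 62 mm above the origin.
- stud_grip (a point): Centre of the stud's grip bar, 46 mm above the stud's origin; axes as the stud's. The round steel collar below it is 34 mm wide, 5 mm thick, its underside 8 mm above the stud's origin when free. It slides up the neck against a spring: 6 N to start it and 2 N more for each mm, 9 mm at most.
- stud_stand: Fixed dark wooden block 72 x 72 x 36 mm with an oblong well 16 mm (x) by 36 mm (y), 18 mm deep, in its top. Origin: centre of its underside. At the start the stud's head stands in the well, lengthwise along the block's y, with the collar resting on the block's top. It is at the left of the cooktop; a wall rises at the cooktop's right edge, so draw the arm in before swinging past it.
- slicing_board: Fixed wooden board 160 (x) x 300 (y) x 18 mm with an aluminium T-track 48 mm wide along its middle, y from -120 to +120 mm; +y is towards the fence. Origin: centre of its underside. Above the origin: track top 35 mm, underside of its two lips 30 mm, track floor 20 mm. The slot between the lips is 15 mm wide, on x = 0; the channel under them is 36 mm wide.
- track_entry (a point): Point on the track top, middle of the slot, 85 mm from the board's origin towards -y (away from the fence): a good place to drop the head in, lengthwise. Axes as the board's. With the collar resting on the track top the stud's origin is 27 mm above the board's, and its head, still between the lips, cannot turn.
- track_mid (a point): Point on the track top, middle of the slot, above the board's origin; axes as the board's. Pressed down over 3 and under 7 mm (12 to 20 N) the head is under the lips and can be turned; at 7 mm it meets the floor. Turned across and let go, it springs up against the lips (stud origin about 24 mm above the board's) and friction keeps it from sliding.
- fence (a joint): How far the sprung fence is pushed back (m): 0 free, 0.014 at its hard stop. 1.5 N starts it, 0.5 N more per mm. A pale wooden bar across the track, 76 x 12 mm, top 12 mm above the track top, between black cheeks; its free face lies 30 to 80 mm from track_mid towards the board's +y, differing each time, to be found by feel or sight. The stud's collar pushes on it.
- white_mug: Bystander: white ceramic mug, 90 x 121 x 98 mm, origin under its centre.
- tuna_tin: Bystander: low tin, 86 mm diameter, 40 mm high, origin under its centre.
- salt_shaker: Bystander: glass salt shaker, 44 mm diameter, 90 mm high, origin under its centre.
Mind the look-alikes: they are no part of the job. What is shaped like the stud but purple is not meant.

How it is judged (in metres and radians):
On the way, in this order (a step that is already met when the one before it is completed fails the run):
1. the stud's head is in the track, lengthwise, in the half away from the fence (z of stud in the frame of slicing_board between 0.018 and 0.031 m and x of stud in the frame of slicing_board between -0.005 and 0.005 m and y of stud in the frame of slicing_board between -0.115 and -0.03 m and angle between the y axis of stud and the y axis of slicing_board, either way round below 0.3 rad), for 0.1 s.
2. slid along, still lengthwise, the stud has pushed the fence back 2 to 10 mm (value of joint fence between 0.002 and 0.01 m and z of stud in the frame of slicing_board below 0.031 m and y of stud in the frame of slicing_board above 0.01 m and angle between the y axis of stud and the y axis of slicing_board, either way round below 0.3 rad), for 0.2 s.
At the end, for the whole second after the job is handed in: The stud stands upright in the track, turned across it to within 0.3 rad, its head sprung up against the underside of the lips (stud origin 21.5 to 25.8 mm above the board's underside), released and still, and it keeps the fence pushed back by 2 to 10 mm (angle between the y axis of stud and the x axis of slicing_board, either way round below 0.3 rad and z of stud in the frame of slicing_board between 0.0215 and 0.0258 m and x of stud in the frame of slicing_board between -0.005 and 0.005 m and angle between stud's own z axis and vertical below 0.12 rad and value of joint fence between 0.002 and 0.01 m and linear speed of stud below 0.01 m/s); the robot touches nothing.
It fails at once if the fence is rammed back to its hard stop (beyond 12.5 mm) (value of joint fence above 0.0125 m).
It fails at once if the stud is forced onto or into the board's track (more than 30 N; 60 N as it springs up under the lips) (contact force between stud and slicing_board above 60 N or (contact force between stud and slicing_board above 30 N and (z of stud in the frame of slicing_board below 0.0232 m or z of stud in the frame of slicing_board above 0.0262 m))).
It fails at once if the mug, tin or salt shaker is moved more than 30 mm (distance of any of white_mug, tuna_tin, salt_shaker from where it was at the start of the episode above 0.03 m).
It also fails if it takes over 72 s, if anything falls off the work surface, if the arm or the gripper's body presses on something with over 40 N, if the wrist force passes 120 N, or if a joint passes its speed limit or range.

## Working session

There is one attempt and no reset: what is moved stays moved. The work goes in short steps, Python scripts to look and compute and a tool call to move; the robot and the scene stay as the last step left them, time stands still between calls to the robot, and variables do not carry over. Pictures are saved under pics/ and viewed, at most 10 in all, crops included, and the job is handed in when it is done.

Besides the shell and the picture viewer there is one more tool, called after "Request:" by a JSON object that holds its "name" and its "arguments", one argument or row to a line. drive_tool: Moves the arm, as the interface text tells. Its arguments: {"type":"object","properties":{"offset":{"type":"array"},"turn":{"type":"array"},"hand":{"type":"array"},"newtons":{"type":"number"}},"required":["offset","turn","hand"]}

```bash
ls; mkdir -p pics
cat > h.py <<'E'
import numpy as np, cv2
from rig import observe, get_image, camera_info, env
def ray(name,u,v):
    c=camera_info(name); x=(u-c['cx'])/c['fx']; y=(v-c['cy'])/c['fy']
    rd=np.hypot(x,y); r=rd
    for _ in range(20): r=rd/(1+c['k1']*r*r)
    s=r/rd if rd>0 else 1
    T=np.array(c['world_to_cam']); R=T[:3,:3]; t=T[:3,3]
    return -R.T@t, R.T@np.array([x*s,y*s,1])
def onz(name,u,v,z):
    o,d=ray(name,u,v); return o+d*(z-o[2])/d[2]
def proj(name,p):
    c=camera_info(name); q=np.array(c['world_to_cam'])@np.append(p,1)
    x,y=q[0]/q[2],q[1]/q[2]; k=1+c['k1']*(x*x+y*y)
    return np.array([c['fx']*x*k+c['cx'],c['fy']*y*k+c['cy']])
E
python3 - <<'E'
from h import *
for n in('side','top'):
    im=get_image(n); cv2.imwrite(f'pics/{n}0.png',im); c=camera_info(n); print(n,c['fx'],c['k1'],ray(n,280,210))
print(observe(),env.hold_point_z)
E
```

```text
pics
side 511.2985104550805 -0.12278211906306873 (array([0.44026493, 0.93867492, 0.84209204]), array([ 0.15228702, -0.7067205 , -0.69111281]))
top 530.1552606109233 0.04819970834503719 (array([0.40452854, 0.13687629, 1.36193126]), array([ 0.16764024, -0.00601661, -0.98584421]))
{'time_s': 0.1, 'q': array([-7.95447734e+01,  2.18389057e+01,  7.43795355e+01,  5.68994833e-04,
        8.38593189e+01, -1.23360429e+01]), 'qvel': array([-0.09595429, -0.13818531, -0.16056044, -0.00819625, -0.0452291 ,
       -0.03784117]), 'joint_efforts': array([ 4.19778546e-03, -4.49222839e+01, -2.31656313e+01, -1.15462012e-04,
        3.63921979e-03,  7.66341572e-06]), 'position': array([ 0.21299809, -0.50675219,  0.20196206]), 'tool_rot': array([[ 9.21922639e-01,  3.87373970e-01, -2.36571728e-04],
       [ 3.87373926e-01, -9.21921719e-01,  1.33642830e-03],
       [ 2.99596920e-04, -1.32372522e-03, -9.99999079e-01]]), 'ft_force': array([ 0.38082115,  0.32053351, -0.46045245]), 'wrist_torque': array([-0.01834876,  0.03824002,  0.00178878]), 'gripper_force': 0.0, 'grip_width': 0.08523793770386932} 0.0187
```

View pics/top0.png

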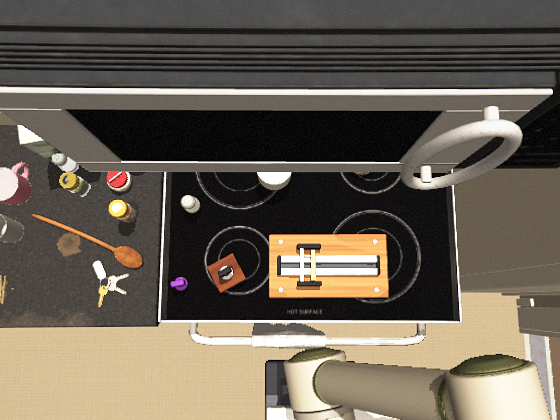

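View pics/side0.png

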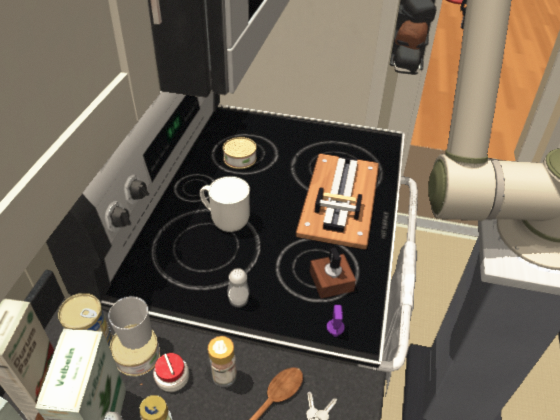

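The top view shows the board at about (329,266) with its fence at about (308,266). The stand with the stud is at (226,272), the purple look-alike at (180,284), the shaker at (190,204) and the mug at (274,178). I'll measure the board, stand and stud next.

Run:
```python
from h import *
im=cv2.imread('pics/top0.png'); hsv=cv2.cvtColor(im,cv2.COLOR_BGR2HSV)
def big(m,x0,x1,y0,y1):
    k=np.zeros_like(m);k[y0:y1,x0:x1]=m[y0:y1,x0:x1]
    cs,_=cv2.findContours(k,cv2.RETR_EXTERNAL,cv2.CHAIN_APPROX_NONE); return max(cs,key=cv2.contourArea)
for nm,m,b,z in(('board',cv2.inRange(hsv,(5,80,120),(22,255,255)),(262,395,228,305),.018),('stand',cv2.inRange(hsv,(0,90,40),(15,255,140)),(200,255,245,300),.036)):
    c=big(m,*b); r=cv2.minAreaRect(c); p=cv2.boxPoints(r)
    w=np.array([onz('top',*q,z) for q in p]); print(nm,r); print(w.round(4)); print('c',w.mean(0),'edges',[np.linalg.norm(w[i]-w[i-1]).round(4) for i in range(4)],[np.degrees(np.arctan2(*(w[i]-w[i-1])[[1,0]])).round(1) for i in range(4)])
a=cv2.resize(im[225:310,200:400],None,fx=4,fy=4,interpolation=cv2.INTER_CUBIC);cv2.imwrite('pics/crop.png',a)
```

```text
board ((328.4999694824219, 265.5), (118.99998474121094, 62.99999237060547), 0.0)
[[ 0.4127  0.1557  0.018 ]
 [ 0.5709  0.1566  0.018 ]
 [ 0.5719 -0.1466  0.018 ]
 [ 0.4138 -0.141   0.018 ]]
c [0.49231765 0.0061985  0.018     ] edges [np.float64(0.2967), np.float64(0.1582), np.float64(0.3032), np.float64(0.1581)] [np.float64(90.2), np.float64(0.3), np.float64(-89.8), np.float64(178.0)]
stand ((224.3783721923828, 280.729736328125), (12.165525436401367, 7.562353134155273), 9.462322235107422)
[[0.4454 0.2823 0.036 ]
 [0.4636 0.2797 0.036 ]
 [0.4588 0.2499 0.036 ]
 [0.4405 0.2526 0.036 ]]
c [0.45206418 0.26612815 0.036     ] edges [np.float64(0.0301), np.float64(0.0185), np.float64(0.0302), np.float64(0.0185)] [np.float64(80.7), np.float64(-8.2), np.float64(-99.3), np.float64(171.5)]
```

View pics/crop.png

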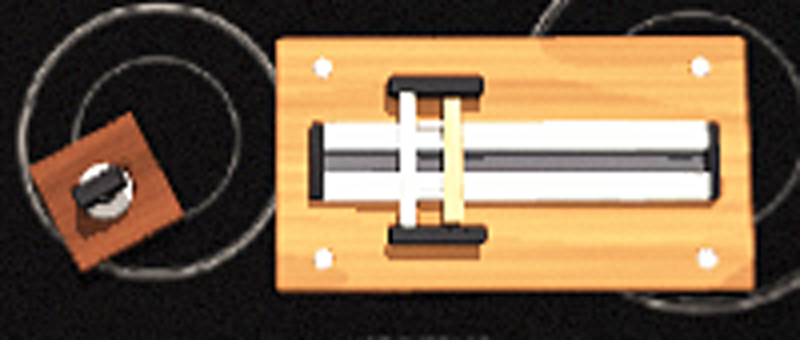

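The crop (4x, origin 200,225) shows the slot running from (325,162) to (708,157) and the pale fence's free face at x≈463. The stud's black bar centre is at (100,187), tilted along the stand. I'll refine those positions.

Run:
```python
from h import *
im=cv2.imread('pics/top0.png'); hsv=cv2.cvtColor(im,cv2.COLOR_BGR2HSV); g=cv2.cvtColor(im,cv2.COLOR_BGR2GRAY).astype(float)
# slot mid-line: outer edges of white lips by saturation
P=[]
s=hsv[:,:,1].astype(float); s=g
S=[]
for u in list(range(286,298))+list(range(320,374)):
    col=g[255:277,u]; w=col>170
    ix=np.where(w)[0]; 
    gap=np.where((~w)&(np.arange(22)>ix[0])&(np.arange(22)<ix[-1]))[0]
    S.append((u,255+ix[0],255+ix[-1],255+gap[0],255+gap[-1]))
S=np.array(S,float)
for a,b in((1,2),(3,4)):
    pts=np.array([onz('top',u,v,.035) for u,v in zip(S[:,0],(S[:,a]+S[:,b])/2)])
    f=np.polyfit(pts[:,1],pts[:,0],1); print('slot x at y=0',f[1],'slope deg',np.degrees(np.arctan(f[0])), np.mean(S[:,b]-S[:,a]))
# board mask corners
m=cv2.inRange(hsv,(5,60,100),(25,255,255)); k=np.zeros_like(m);k[230:302,266:393]=m[230:302,266:393]
k=cv2.morphologyEx(k,cv2.MORPH_OPEN,np.ones((5,5)))
c=max(cv2.findContours(k,0,1)[0],key=cv2.contourArea)
q=cv2.approxPolyDP(cv2.convexHull(c),4,True)[:,0].astype(float); w=np.array([onz('top',*p,.018) for p in q]); print(q.tolist(),w.round(4),w.mean(0))
# stand
m=cv2.inRange(hsv,(0,80,30),(20,255,255));k=np.zeros_like(m);k[250:296,205:249]=m[250:296,205:249]
c=np.vstack(cv2.findContours(k,0,1)[0]); r=cv2.minAreaRect(c); p=cv2.boxPoints(r);w=np.array([onz('top',*x,.036) for x in p])
print('stand',r,w.mean(0),[(np.linalg.norm(w[i]-w[i-1]).round(4),np.degrees(np.arctan2(*(w[i]-w[i-1])[[1,0]])).round(1)) for i in range(4)])
# bar: dark inside stand
k=np.zeros_like(m);k[264:279,216:234]=(g<62)[264:279,216:234]*255
k=max(cv2.findContours(k,0,1)[0],key=cv2.contourArea);r=cv2.minAreaRect(k);p=cv2.boxPoints(r);w=np.array([onz('top',*x,.09) for x in p])
print('bar',r,w.mean(0),[(np.linalg.norm(w[i]-w[i-1]).round(4),np.degrees(np.arctan2(*(w[i]-w[i-1])[[1,0]])).round(1)) for i in range(4)])
print('fence face',onz('top',315.5,252,.047),onz('top',315.5,279,.047))
```

```text
slot x at y=0 0.49278029951329794 slope deg -0.20086336283340603 19.0
slot x at y=0 0.49236117548645375 slope deg -0.05210776781591316 4.636363636363637
[[385.0, 234.0], [387.0, 297.0], [269.0, 297.0], [270.0, 234.0]] [[ 0.5718 -0.139   0.018 ]
 [ 0.4138 -0.1385  0.018 ]
 [ 0.4127  0.1557  0.018 ]
 [ 0.5709  0.1541  0.018 ]] [0.49230879 0.00808684 0.018     ]
stand ((225.93350219726562, 272.8050537109375), (30.342388153076172, 30.410118103027344), 61.69924545288086) [0.47172351 0.26266434 0.036     ] [(np.float64(0.0752), np.float64(29.6)), (np.float64(0.075), np.float64(-61.4)), (np.float64(0.0756), np.float64(-150.9)), (np.float64(0.0743), np.float64(118.3))]
bar ((225.03765869140625, 271.9828796386719), (7.613974094390869, 15.972793579101562), 65.55604553222656) [0.47074955 0.25971157 0.09      ] [(np.float64(0.0181), np.float64(25.7)), (np.float64(0.0377), np.float64(-65.4)), (np.float64(0.0182), np.float64(-154.6)), (np.float64(0.0376), np.float64(114.5))]
fence face [0.52270147 0.04059413 0.047     ] [0.45635865 0.0412871  0.047     ]
```

Request:
{"name": "drive_tool", "arguments": {
  "offset": [
    [0.32,-0.9,-0.2],
    [0.32,-0.9,-0.2],
    [0.32,-0.9,-0.2],
    [0.32,-0.9,-0.2],
    [0.32,-0.9,-0.2],
    [0.32,-0.9,0],
    [0.95,-0.87,0],
    [0.95,-0.87,0],
    [0.95,-0.87,0],
    [0.95,-0.87,0]
  ],
  "turn": [
    [0,0,0],
    [0,0,0],
    [0,0,0],
    [0,0,0],
    [0,0,0],
    [0,0,0],
    [0,0,0],
    [0,0,0],
    [0,0,0],
    [0,0,0]
  ],
  "hand": [1,1,1,1,1,1,1,1,1,1],
  "newtons": 40
}}

```text
time_s: 1.35
position: [0.2866, -0.0893, 0.2425]
tool_rot: [[0.922, 0.387, 0.0], [0.387, -0.922, -0.0], [0.0, 0.0, -1.0]]
ft_force: [0.3, -0.8, -0.2]
grip_width: 0.0853
gripper_force: 0.0
```

Request:
{"name": "drive_tool", "arguments": {
  "offset": [
    [0.95,-0.79,0],
    [0.95,-0.79,0],
    [0.95,-0.79,0],
    [0.95,-0.79,0],
    [0.95,-0.79,0],
    [0.95,-0.79,0],
    [0.95,-0.79,0],
    [0.8,-0.6,0],
    [0,0,0],
    [0,0,0]
  ],
  "turn": [
    [0,0,0],
    [0,0,0],
    [0,0,0],
    [0,0,0],
    [0,0,0],
    [0,0,0],
    [0,0,0],
    [0,0,0],
    [0,0,-1],
    [0,0,-1]
  ],
  "hand": [1,1,1,1,1,1,1,1,1,1]
}}

```text
time_s: 2.6
position: [0.466, 0.251, 0.2418]
tool_rot: [[0.819, 0.574, -0.001], [0.574, -0.819, -0.0], [-0.001, -0.0, -1.0]]
ft_force: [-0.1, 0.9, -0.4]
grip_width: 0.0853
gripper_force: 0.0
```

Request:
{"name": "drive_tool", "arguments": {
  "offset": [
    [0,0,0],
    [0,0,0],
    [0,0,0],
    [0,0,0],
    [0,0,0],
    [0,0,0],
    [0,0,0],
    [0,0,0],
    [0,0,0],
    [0,0,0]
  ],
  "turn": [
    [0,0,-1],
    [0,0,-1],
    [0,0,-1],
    [0,0,-1],
    [0,0,-1],
    [0,0,-1],
    [0,0,-1],
    [0,0,-1],
    [0,0,-1],
    [0,0,-1]
  ],
  "hand": [1,1,1,1,1,1,1,1,1,1]
}}

```text
time_s: 3.85
position: [0.466, 0.2505, 0.2422]
tool_rot: [[-0.087, 0.996, -0.001], [0.996, 0.087, -0.0], [-0.0, -0.001, -1.0]]
ft_force: [-0.2, 0.1, 0.5]
grip_width: 0.0851
gripper_force: 0.0
```

Run:
```python
from h import *
im=cv2.imread('pics/side0.png')
for p in([.472,.262,.09],[.472,.262,.074],[.472,.262,.058],[.472,.262,.038]): print(proj('side',np.array(p)).round(1),proj('top',np.array(p)).round(1))
a=im[235:305,300:370];b=cv2.imread('pics/top0.png')[252:294,204:246]
cv2.imwrite('pics/c2.png',np.hstack([cv2.resize(a,(560,560),interpolation=2)[:, 80:480],cv2.resize(b,(560,560),interpolation=2)[:,:400]]))
```

```text
[335.6 253.3] [224.1 271.4]
[334.8 258.7] [224.7 271.8]
[334.  263.9] [225.4 272.1]
[333.1 270.3] [226.1 272.6]
```

View pics/c2.png

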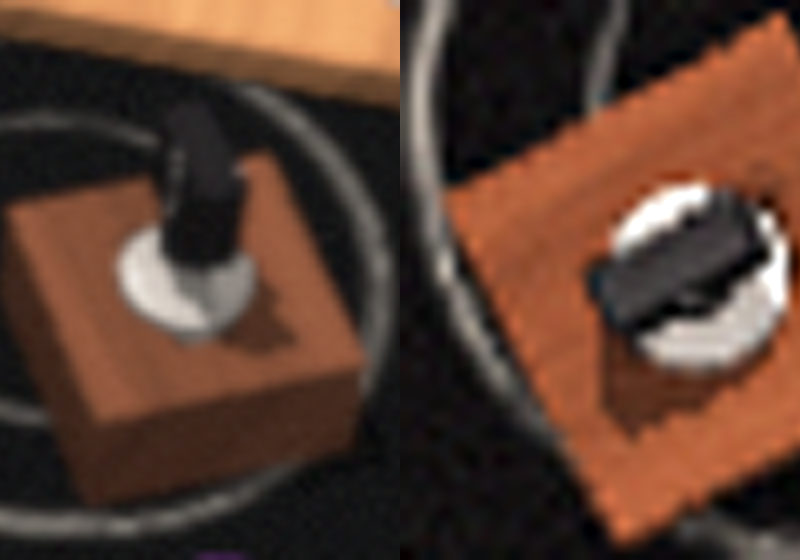

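The crop shows the collar centre at (333.4,270) in the side view and (226,272) in the top view. Both match a stud at (0.472, 0.262) with the bar along about 118°.

Request:
{"name": "drive_tool", "arguments": {
  "offset": [
    [0.27,0.17,0],
    [0,0,0],
    [0,0,0],
    [0,0,0],
    [0,0,0.8],
    [0,0,0.8],
    [0,0,0.8],
    [0,0,0.8],
    [0,0,0.8],
    [0,0,0]
  ],
  "turn": [
    [0,0,-1],
    [0,0,-1],
    [0,0,-1],
    [0,0,-0.8],
    [0,0,0],
    [0,0,0],
    [0,0,0],
    [0,0,0],
    [0,0,0],
    [0,0,0]
  ],
  "hand": [1,1,1,1,1,1,1,1,1,1]
}}

```text
time_s: 5.1
position: [0.4707, 0.2615, 0.0807]
tool_rot: [[-0.463, 0.886, -0.005], [0.886, 0.463, -0.001], [0.001, -0.005, -1.0]]
ft_force: [0.2, -0.4, 0.3]
grip_width: 0.0855
gripper_force: 0.0
```

Request:
{"name": "drive_tool", "arguments": {
  "offset": [
    [0,0.03,0.3],
    [0,0,0.24],
    [0,0,0],
    [0,0,0],
    [0,0,0],
    [0,0,0],
    [0,0,0],
    [0,0,0],
    [0,0,0],
    [0,0,0]
  ],
  "turn": [
    [0,0,0],
    [0,0,0],
    [0,0,0],
    [0,0,0],
    [0,0,0],
    [0,0,0],
    [0,0,0],
    [0,0,0],
    [0,0,0],
    [0,0,0]
  ],
  "hand": [1,1,0.6,0.4,0.3,0.2,0.1,0,0,0],
  "newtons": 60
}}

```text
time_s: 6.35
position: [0.473, 0.2625, 0.0616]
tool_rot: [[-0.463, 0.886, 0.0], [0.886, 0.463, 0.0], [-0.0, 0.0, -1.0]]
ft_force: [-2.3, 0.1, 5.4]
grip_width: -0.0001
gripper_force: 3.0
```

The fingers shut fully, so the bar was missed. I need to look.

Run:
```python
from h import *
o=observe();print(o['grip_width'],o['position'],o['gripper_force'],o['ft_force'])
a=get_image('side')[215:305,290:410];b=get_image('top')[225:315,180:300]
cv2.imwrite('pics/c3.png',np.hstack([cv2.resize(a,(400,300),interpolation=2),cv2.resize(b,(400,300),interpolation=2)]))
```

```text
-0.00013406959193682652 [0.47299492 0.26249024 0.06158024] 3.0124904904005234 [-2.30420871  0.05061379  5.38798   ]
```

View pics/c3.png

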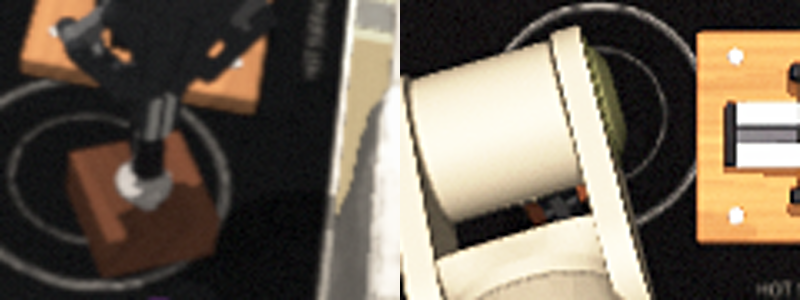

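Run:
```python
from h import *
s=get_image('side');print([proj('side',np.array([.473,.2625,z])).round(1) for z in(.062,.08,.09,.041)])
a=s[225:285,300:370]
cv2.imwrite('pics/c4.png',cv2.convertScaleAbs(cv2.resize(a,(700,600),interpolation=2),alpha=2.2,beta=10))
print(observe()['grip_width'],observe()['gripper_force'])
```

```text
[array([333.7, 262.7]), array([334.5, 256.8]), array([335. , 253.4]), array([332.7, 269.4])]
0.00022731450530835446 3.0131614757738134
```

View pics/c4.png

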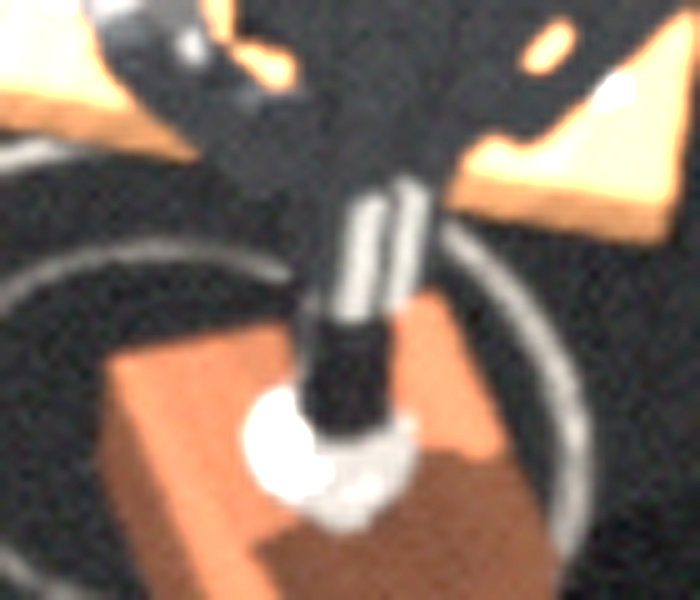

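The side crop shows shut fingers ending at about (337,257), right at the bar's top face, with the bar and collar unmoved at (333,270). I'll lift a little with the fingers shut and compare the fingertip pixel with the reported TCP.

Request:
{"name": "drive_tool", "arguments": {
  "offset": [
    [0,0,-0.5],
    [0,0,-0.5],
    [0,0,-0.5],
    [0,0,-0.5],
    [0,0,0],
    [0,0,0],
    [0,0,0],
    [0,0,0],
    [0,0,0],
    [0,0,0]
  ],
  "turn": [
    [0,0,0],
    [0,0,0],
    [0,0,0],
    [0,0,0],
    [0,0,0],
    [0,0,0],
    [0,0,0],
    [0,0,0],
    [0,0,0],
    [0,0,0]
  ],
  "hand": [0,0,0,0,0,0,0,0,0,0]
}}

```text
time_s: 7.75
position: [0.473, 0.2624, 0.1408]
tool_rot: [[-0.463, 0.886, -0.0], [0.886, 0.463, -0.0], [0.0, -0.0, -1.0]]
ft_force: [0.5, 0.5, 0.1]
grip_width: -0.0003
gripper_force: 0.0
```

Run:
```python
from h import *
o=observe();s=get_image('side');p=o['position'];print(p,o['grip_width'],o['ft_force'],proj('side',p).round(1),proj('side',p+[0,0,.04]).round(1))
a=s[205:285,290:390]
cv2.imwrite('pics/c5.png',cv2.convertScaleAbs(cv2.resize(a,(750,600),interpolation=2),alpha=2.2,beta=10))
```

```text
[0.47303875 0.26243626 0.14084239] -0.00029933238919606494 [0.48283335 0.50179679 0.13756143] [337.6 235.6] [339.7 220.6]
```

View pics/c5.png

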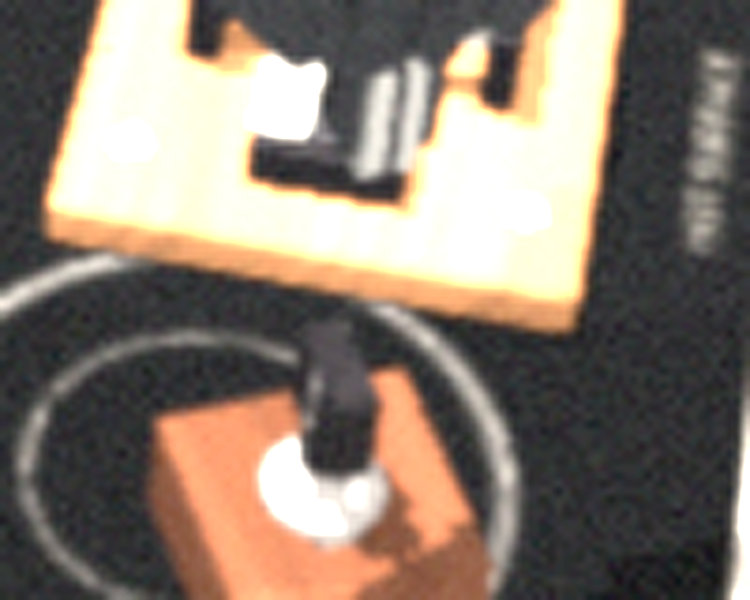

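The picture shows the stud still standing untouched at (333,270). The shut fingertips are drawn near (341,228), but the reported TCP projects to (338,236), so the real tips seem to sit about 25–30 mm behind it. I'll test that by gripping with the TCP reading lower, keeping clear of the collar either way.

Request:
{"name": "drive_tool", "arguments": {
  "offset": [
    [0,0,0],
    [0,0,0.6],
    [0,0,0.6],
    [0,0,0.6],
    [0,0,0.4],
    [0,0,0.22],
    [0,0,0],
    [0,0,0],
    [0,0,0],
    [0,0,0]
  ],
  "turn": [
    [0,0,0],
    [0,0,0],
    [0,0,0],
    [0,0,0],
    [0,0,0],
    [0,0,0],
    [0,0,0],
    [0,0,0],
    [0,0,0],
    [0,0,0]
  ],
  "hand": [1,1,1,1,1,1,1,0.5,0.35,0.3],
  "newtons": 25
}}

```text
time_s: 9.05
position: [0.4732, 0.2625, 0.0445]
tool_rot: [[-0.463, 0.886, 0.001], [0.886, 0.463, 0.0], [-0.0, 0.001, -1.0]]
ft_force: [0.7, -0.2, -0.0]
grip_width: 0.0318
gripper_force: 0.0
```

Request:
{"name": "drive_tool", "arguments": {
  "offset": [
    [0,0,0],
    [0,0,0],
    [0,0,0],
    [0,0,0],
    [0,0,0],
    [0,0,0],
    [0,0,0],
    [0,0,0],
    [0,0,0],
    [0,0,0]
  ],
  "turn": [
    [0,0,0],
    [0,0,0],
    [0,0,0],
    [0,0,0],
    [0,0,0],
    [0,0,0],
    [0,0,0],
    [0,0,0],
    [0,0,0],
    [0,0,0]
  ],
  "hand": [0.25,0.2,0.15,0.1,0.1,0.1,0.1,0.1,0.1,0.1]
}}

```text
time_s: 10.3
position: [0.4731, 0.2624, 0.0441]
tool_rot: [[-0.463, 0.886, 0.0], [0.886, 0.463, 0.0], [0.0, 0.0, -1.0]]
ft_force: [0.2, 0.2, 0.5]
grip_width: 0.0133
gripper_force: 24.5
```

The fingers closed at 13.3 mm, so the real tips are about 28 mm higher than the TCP reading. From here I'll work in relative heights. Next I regrip lower on the bar.

Request:
{"name": "drive_tool", "arguments": {
  "offset": [
    [0,0,0],
    [0,0,0],
    [0,0,0.17],
    [0,0,0.16],
    [0,0,0],
    [0,0,0],
    [0,0,0],
    [0,0,0],
    [0,0,0],
    [0,0,0]
  ],
  "turn": [
    [0,0,0],
    [0,0,0],
    [0,0,0],
    [0,0,0],
    [0,0,0],
    [0,0,0],
    [0,0,0],
    [0,0,0],
    [0,0,0],
    [0,0,0]
  ],
  "hand": [0.35,0.35,0.35,0.3,0.25,0.2,0.1,0.1,0.1,0.1],
  "newtons": 60
}}

```text
time_s: 11.55
position: [0.4732, 0.2625, 0.0311]
tool_rot: [[-0.463, 0.886, 0.0], [0.886, 0.463, 0.0], [-0.0, 0.0, -1.0]]
ft_force: [-0.7, 0.1, 3.0]
grip_width: 0.0133
gripper_force: 59.5
```

Request:
{"name": "drive_tool", "arguments": {
  "offset": [
    [0,0,0],
    [0,0,-0.3],
    [0,0,-0.6],
    [0,0,-0.6],
    [0,0,-0.5],
    [0,0,0],
    [0,0,0],
    [0,0,0],
    [0,0,0],
    [0,0,0]
  ],
  "turn": [
    [0,0,0],
    [0,0,0],
    [0,0,0],
    [0,0,0],
    [0,0,0],
    [0,0,1],
    [0,0,1],
    [0,0,1],
    [0,0,1],
    [0,0,0.6]
  ],
  "hand": [0.05,0.05,0.05,0.05,0.05,0.05,0.05,0.05,0.05,0.05]
}}

```text
time_s: 12.8
position: [0.4729, 0.2624, 0.1114]
tool_rot: [[0.003, 1.0, 0.0], [1.0, -0.003, -0.0], [-0.0, 0.0, -1.0]]
ft_force: [-0.0, 0.6, -2.0]
grip_width: 0.0132
gripper_force: 59.2
```

Request:
{"name": "drive_tool", "arguments": {
  "offset": [
    [-0.9,0.05,0],
    [-0.9,0.05,0],
    [-0.9,0.05,0],
    [-0.9,0.05,0],
    [-0.9,0.05,0],
    [-0.9,0.05,0],
    [-0.9,0.05,0],
    [-0.9,0.05,0],
    [-0.9,0.05,0],
    [-0.4,0.04,0]
  ],
  "turn": [
    [0,0,0],
    [0,0,0],
    [0,0,0],
    [0,0,0],
    [0,0,0],
    [0,0,0],
    [0,0,0],
    [0,0,0],
    [0,0,0],
    [0,0,0]
  ],
  "hand": [0.05,0.05,0.05,0.05,0.05,0.05,0.05,0.05,0.05,0.05]
}}

```text
time_s: 14.05
position: [0.4926, -0.079, 0.1113]
tool_rot: [[0.002, 1.0, 0.0], [1.0, -0.002, -0.0], [-0.0, 0.0, -1.0]]
ft_force: [0.1, 1.0, -0.9]
grip_width: 0.0132
gripper_force: 59.2
```

Request:
{"name": "drive_tool", "arguments": {
  "offset": [
    [0,0,0.5],
    [0,0,0.3],
    [0,0,0],
    [0,0,0],
    [0,0,0],
    [0,0,0],
    [0,0,0],
    [0,0,0],
    [0,0,0],
    [0,0,0]
  ],
  "turn": [
    [0,0,0],
    [0,0,0],
    [0,0,0],
    [0,0,0],
    [0,0,0],
    [0,0,0],
    [0,0,0],
    [0,0,0],
    [0,0,0],
    [0,0,0]
  ],
  "hand": [0.05,0.05,0.05,0.05,0.05,0.05,0.05,0.05,0.05,0.05]
}}

```text
time_s: 15.3
position: [0.4926, -0.0776, 0.0789]
tool_rot: [[0.0, 1.0, -0.0], [1.0, -0.0, 0.0], [0.0, -0.0, -1.0]]
ft_force: [-0.5, 0.8, -1.4]
grip_width: 0.0129
gripper_force: 59.2
```

Run:
```python
from h import *
o=observe();s=get_image('side');p=o['position'];print(p,o['grip_width'],o['ft_force'])
zo=.028+p[2]-.0311; print('stud origin z',zo)
for n,q in (('head bottom near end',[p[0],p[1]+.015,zo]),('collar bottom',[p[0],p[1],zo+.008]),('slot near',[.4925,.0,.035]),('slot far',[.4925,-.077,.035])): print(n,proj('side',np.array(q)).round(1))
u,v=proj('side',np.array([p[0],p[1],zo+.008])).astype(int)
a=s[v-40:v+40,u-50:u+50]; print('crop origin',u-50,v-40)
cv2.imwrite('pics/c6.png',cv2.convertScaleAbs(cv2.resize(a,(750,600),interpolation=2),alpha=1.6,beta=5))
cv2.imwrite('pics/side6.png',s)
```

```text
[ 0.49260966 -0.07757983  0.07890612] 0.012939196964945346 [-0.5235541   0.81780539 -1.41521645]
stud origin z 0.07580611913603334
head bottom near end [346.8 158.7]
collar bottom [348.  152.5]
slot near [341.5 187.6]
slot far [345.9 168.1]
crop origin 297 112
```

View pics/c6.png

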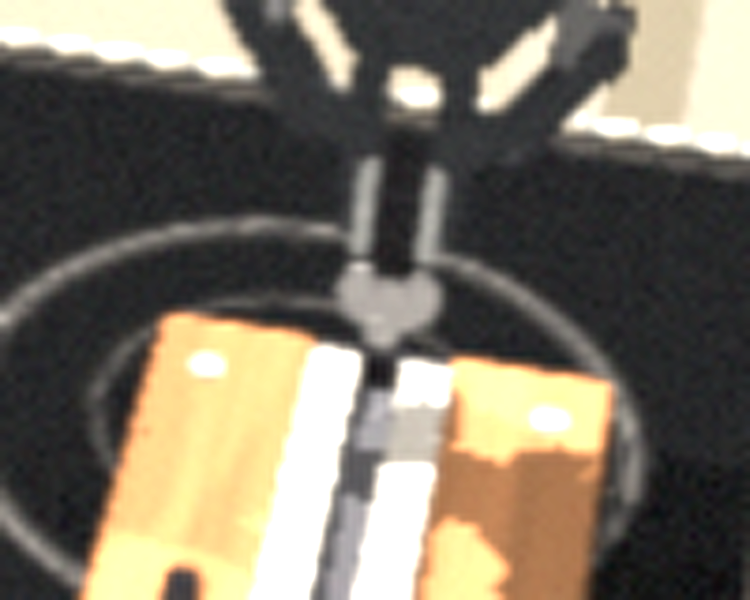

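The crop shows the stud held upright with its collar at about (349,152) and head tip at about (347.7,157.3). The slot below is centred near column 346.5 at row 168, so everything is within about 1 px of prediction. I'll do one numeric check of the lateral offset.

Run:
```python
from h import *
s=cv2.imread('pics/side6.png'); g=cv2.cvtColor(s,cv2.COLOR_BGR2GRAY).astype(int)
for r in (147,148,149,150,151,152,153,154,155,156,157): print(r,g[r,338:360].tolist())
print()
def edges(row,thr):
    x=row; o=[]
    for i in range(len(x)-1):
        if (x[i]-thr)*(x[i+1]-thr)<0: o.append(round(i+(thr-x[i])/(x[i+1]-x[i]),2))
    return o
for r in range(164,182,2):
    c=proj('side',np.array([.4925,-.1,.035])); 
    # predicted slot col at this row
    ys=np.linspace(-.12,.05,171); P=np.array([proj('side',np.array([.4925,y,.035])) for y in ys]); i=np.argmin(abs(P[:,1]-r))
    print(r,'pred',P[i,0].round(2),'y',ys[i].round(3),'edges',[335+e for e in edges(g[r,335:362].astype(float),150)])
p0=[.4926,-.0776,.0758+.0105]; print(proj('side',np.array(p0)),proj('side',np.array(p0)+[.001,0,0]))
```

```text
147 [24, 23, 22, 21, 33, 77, 120, 120, 80, 31, 20, 19, 16, 19, 46, 64, 63, 57, 57, 60, 73, 85]
148 [22, 17, 22, 25, 50, 88, 108, 110, 84, 46, 33, 30, 26, 40, 77, 80, 58, 35, 32, 38, 55, 66]
149 [20, 27, 27, 37, 79, 103, 109, 108, 98, 83, 83, 76, 66, 82, 99, 99, 82, 50, 27, 28, 34, 42]
150 [23, 26, 23, 53, 91, 107, 110, 109, 103, 100, 105, 106, 101, 100, 107, 107, 102, 75, 34, 18, 21, 22]
151 [42, 38, 37, 50, 84, 107, 109, 109, 106, 106, 109, 111, 108, 105, 109, 111, 107, 82, 38, 23, 20, 23]
152 [59, 57, 59, 65, 84, 101, 106, 105, 108, 107, 109, 109, 110, 107, 109, 110, 106, 79, 36, 23, 21, 21]
153 [32, 33, 40, 46, 68, 89, 103, 106, 108, 108, 108, 108, 107, 109, 107, 108, 96, 64, 31, 22, 22, 21]
154 [22, 22, 21, 23, 37, 62, 87, 103, 118, 120, 111, 107, 108, 109, 108, 102, 78, 41, 24, 24, 21, 22]
155 [26, 23, 21, 22, 22, 31, 50, 80, 104, 108, 110, 107, 106, 103, 89, 70, 50, 27, 19, 22, 22, 20]
156 [56, 32, 28, 24, 24, 24, 33, 69, 100, 108, 113, 103, 80, 63, 60, 53, 40, 27, 22, 22, 22, 22]
157 [120, 83, 75, 62, 45, 42, 36, 61, 90, 108, 109, 89, 53, 34, 42, 46, 48, 39, 31, 21, 21, 23]

164 pred 346.78 y -0.094 edges [np.float64(343.48), np.float64(349.32), np.float64(356.64), np.float64(357.83)]
166 pred 346.36 y -0.086 edges [np.float64(343.3), np.float64(358.59)]
168 pred 345.88 y -0.077 edges [np.float64(342.48), np.float64(358.65)]
170 pred 345.45 y -0.069 edges [np.float64(342.39), np.float64(358.59)]
172 pred 345.01 y -0.061 edges [np.float64(341.53), np.float64(360.57)]
174 pred 344.57 y -0.053 edges [np.float64(341.44), np.float64(347.17), np.float64(354.43)]
176 pred 344.12 y -0.045 edges [np.float64(340.97), np.float64(346.78), np.float64(354.14)]
178 pred 343.68 y -0.037 edges [np.float64(340.5), np.float64(346.6), np.float64(353.57)]
180 pred 343.22 y -0.029 edges [np.float64(340.05), np.float64(345.73), np.float64(353.46)]
[348.08720172 151.67347175] [347.68393809 151.60879451]
```

Relative to the slot, the stud sits about 1.4 mm too far towards −x. I'll correct that and go down to just above the lips.

Request:
{"name": "drive_tool", "arguments": {
  "offset": [
    [0,0.035,0.3],
    [0,0,0.3],
    [0,0,0.2],
    [0,0,0.05],
    [0,0,0.05],
    [0,0,0.05],
    [0,0,0.04],
    [0,0,0.03],
    [0,0,0],
    [0,0,0]
  ],
  "turn": [
    [0,0,0],
    [0,0,0],
    [0,0,0],
    [0,0,0],
    [0,0,0],
    [0,0,0],
    [0,0,0],
    [0,0,0],
    [0,0,0],
    [0,0,0]
  ],
  "hand": [0.05,0.05,0.05,0.05,0.05,0.05,0.05,0.05,0.05,0.05]
}}

```text
time_s: 16.6
position: [0.4941, -0.0776, 0.0382]
tool_rot: [[0.0, 1.0, 0.0], [1.0, -0.0, -0.0], [-0.0, 0.0, -1.0]]
ft_force: [0.4, 0.2, -0.1]
grip_width: 0.0132
gripper_force: 59.2
```

Request:
{"name": "drive_tool", "arguments": {
  "offset": [
    [0,0,0.02],
    [0,0,0.02],
    [0,0,0.02],
    [0,0,0.02],
    [0,0,0.02],
    [0,0,0],
    [0,0,0],
    [0,0,0],
    [0,0,0],
    [0,0,0]
  ],
  "turn": [
    [0,0,0],
    [0,0,0],
    [0,0,0],
    [0,0,0],
    [0,0,0],
    [0,0,0],
    [0,0,0],
    [0,0,0],
    [0,0,0],
    [0,0,0]
  ],
  "hand": [0.05,0.05,0.05,0.05,0.05,0.05,0.05,0.05,0.05,0.05]
}}

```text
time_s: 17.85
position: [0.4941, -0.0776, 0.0342]
tool_rot: [[0.0, 1.0, 0.0], [1.0, -0.0, -0.0], [-0.0, 0.0, -1.0]]
ft_force: [0.3, -0.2, -0.9]
grip_width: 0.0131
gripper_force: 59.2
```

Request:
{"name": "drive_tool", "arguments": {
  "offset": [
    [0,0,0.02],
    [0,0,0.02],
    [0,0,0.02],
    [0,0,0.02],
    [0,0,0],
    [0,0,0],
    [0,0,0],
    [0,0,0],
    [0,0,0],
    [0,0,0]
  ],
  "turn": [
    [0,0,0],
    [0,0,0],
    [0,0,0],
    [0,0,0],
    [0,0,0],
    [0,0,0],
    [0,0,0],
    [0,0,0],
    [0,0,0],
    [0,0,0]
  ],
  "hand": [0.05,0.05,0.05,0.05,0.05,0.05,0.05,0.05,0.05,0.05]
}}

```text
time_s: 19.1
position: [0.494, -0.0776, 0.0309]
tool_rot: [[0.0, 1.0, -0.0], [1.0, -0.0, 0.0], [0.0, -0.0, -1.0]]
ft_force: [0.2, 0.4, -1.4]
grip_width: 0.0132
gripper_force: 59.2
```

Request:
{"name": "drive_tool", "arguments": {
  "offset": [
    [0.2,0,0],
    [0.3,0,0],
    [0.4,0,0],
    [0.4,0,0],
    [0.3,0,0],
    [0.3,0,0],
    [0.2,0,0],
    [0,0,0],
    [0,0,0],
    [0,0,0]
  ],
  "turn": [
    [0,0,0],
    [0,0,0],
    [0,0,0],
    [0,0,0],
    [0,0,0],
    [0,0,0],
    [0,0,0],
    [0,0,0],
    [0,0,0],
    [0,0,0]
  ],
  "hand": [0.05,0.05,0.05,0.05,0.05,0.05,0.05,0.05,0.05,0.05]
}}

```text
time_s: 20.35
position: [0.4941, 0.0061, 0.0309]
tool_rot: [[0.001, 1.0, 0.0], [1.0, -0.001, -0.0], [-0.0, 0.0, -1.0]]
ft_force: [-0.4, -0.4, -1.9]
grip_width: 0.0137
gripper_force: 59.2
```

Request:
{"name": "drive_tool", "arguments": {
  "offset": [
    [0.05,0,0],
    [0.05,0,0],
    [0.05,0,0],
    [0.05,0,0],
    [0.05,0,0],
    [0,0,0],
    [0,0,0],
    [0,0,0],
    [0,0,0],
    [0,0,0]
  ],
  "turn": [
    [0,0,0],
    [0,0,0],
    [0,0,0],
    [0,0,0],
    [0,0,0],
    [0,0,0],
    [0,0,0],
    [0,0,0],
    [0,0,0],
    [0,0,0]
  ],
  "hand": [0.05,0.05,0.05,0.05,0.05,0.05,0.05,0.05,0.05,0.05]
}}

```text
time_s: 21.6
position: [0.4941, 0.0164, 0.0309]
tool_rot: [[0.0, 1.0, 0.0], [1.0, -0.0, 0.0], [0.0, 0.0, -1.0]]
ft_force: [-0.4, 0.2, -1.5]
grip_width: 0.0132
gripper_force: 59.2
```

Request:
{"name": "drive_tool", "arguments": {
  "offset": [
    [0.05,0,0],
    [0.05,0,0],
    [0.05,0,0],
    [0.05,0,0],
    [0,0,0],
    [0,0,0],
    [0,0,0],
    [0,0,0],
    [0,0,0],
    [0,0,0]
  ],
  "turn": [
    [0,0,0],
    [0,0,0],
    [0,0,0],
    [0,0,0],
    [0,0,0],
    [0,0,0],
    [0,0,0],
    [0,0,0],
    [0,0,0],
    [0,0,0]
  ],
  "hand": [0.05,0.05,0.05,0.05,0.05,0.05,0.05,0.05,0.05,0.05]
}}

```text
time_s: 22.85
position: [0.4941, 0.0244, 0.0309]
tool_rot: [[0.0, 1.0, 0.0], [1.0, -0.0, -0.0], [-0.0, 0.0, -1.0]]
ft_force: [0.4, -1.5, -1.4]
grip_width: 0.0131
gripper_force: 59.2
```

Run:
```python
from h import *
F=[]
for _ in range(6): get_image('side');F.append(observe()['ft_force'])
print(np.mean(F,0),np.std(F,0))
```

```text
[-0.17545324 -1.67118174 -0.83001386] [0.42225613 0.50352948 0.56624324]
```

Request:
{"name": "drive_tool", "arguments": {
  "offset": [
    [0.03,0,0],
    [0.03,0,0],
    [0.03,0,0],
    [0.02,0,0],
    [0,0,0],
    [0,0,0],
    [0,0,0],
    [0,0,0],
    [0,0,0],
    [0,0,0]
  ],
  "turn": [
    [0,0,0],
    [0,0,0],
    [0,0,0],
    [0,0,0],
    [0,0,0],
    [0,0,0],
    [0,0,0],
    [0,0,0],
    [0,0,0],
    [0,0,0]
  ],
  "hand": [0.05,0.05,0.05,0.05,0.05,0.05,0.05,0.05,0.05,0.05]
}}

```text
time_s: 24.4
position: [0.4941, 0.0288, 0.0309]
tool_rot: [[0.0, 1.0, 0.0], [1.0, -0.0, 0.0], [0.0, 0.0, -1.0]]
ft_force: [-1.3, -4.0, -1.6]
grip_width: 0.0129
gripper_force: 59.2
```

Run:
```python
from h import *
F=[]
for _ in range(8): get_image('side');F.append(observe()['ft_force'])
print(np.mean(F,0),np.std(F,0),observe()['position'])
```

```text
[-0.3682347  -3.89232991 -0.58895315] [0.70416828 0.62720518 0.66919347] [0.4940393  0.02885608 0.03092824]
```

Request:
{"name": "drive_tool", "arguments": {
  "offset": [
    [0,0,0.02],
    [0,0,0.02],
    [0,0,0.02],
    [0,0,0.02],
    [0,0,0.01],
    [0,0,0],
    [0,0,0],
    [0,0,0],
    [0,0,0],
    [0,0,0]
  ],
  "turn": [
    [0,0,0],
    [0,0,0],
    [0,0,0],
    [0,0,0],
    [0,0,0],
    [0,0,0],
    [0,0,0],
    [0,0,0],
    [0,0,0],
    [0,0,0]
  ],
  "hand": [0.05,0.05,0.05,0.05,0.05,0.05,0.05,0.05,0.05,0.05],
  "newtons": 90
}}

```text
time_s: 26.05
position: [0.4942, 0.0288, 0.028]
tool_rot: [[-0.0, 1.0, 0.001], [1.0, 0.0, -0.0], [-0.0, 0.001, -1.0]]
ft_force: [-3.5, -3.6, 10.1]
grip_width: 0.0125
gripper_force: 91.6
```

Request:
{"name": "drive_tool", "arguments": {
  "offset": [
    [0,0,0.02],
    [0,0,0.02],
    [0,0,0.02],
    [0,0,0.01],
    [0,0,0],
    [0,0,0],
    [0,0,0],
    [0,0,0],
    [0,0,0],
    [0,0,0]
  ],
  "turn": [
    [0,0,0],
    [0,0,0],
    [0,0,0],
    [0,0,0],
    [0,0,0],
    [0,0,0],
    [0,0,0],
    [0,0,0],
    [0,0,0],
    [0,0,0]
  ],
  "hand": [0.05,0.05,0.05,0.05,0.05,0.05,0.05,0.05,0.05,0.05]
}}

```text
time_s: 27.3
position: [0.4942, 0.0288, 0.0257]
tool_rot: [[0.0, 1.0, 0.001], [1.0, -0.0, -0.0], [-0.0, 0.001, -1.0]]
ft_force: [-4.6, -3.5, 14.2]
grip_width: 0.0127
gripper_force: 92.4
```

Run:
```python
from h import *
F=[]
for _ in range(8): get_image('side');F.append(observe()['ft_force'])
print(np.mean(F,0),observe()['position'])
```

```text
[-4.35910394 -3.66848249 14.19368417] [0.49422132 0.02881938 0.02565151]
```

Request:
{"name": "drive_tool", "arguments": {
  "offset": [
    [0,-0.015,0.01],
    [0,0,0],
    [0,0,0],
    [0,0,0],
    [0,0,0],
    [0,0,0],
    [0,0,0],
    [0,0,0],
    [0,0,0],
    [0,0,0]
  ],
  "turn": [
    [0,0,0],
    [0,0,0.5],
    [0,0,0.7],
    [0,0,0.8],
    [0,0,1],
    [0,0,1],
    [0,0,1],
    [0,0,1],
    [0,0,0],
    [0,0,0]
  ],
  "hand": [0.05,0.05,0.05,0.05,0.05,0.05,0.05,0.05,0.05,0.05]
}}

```text
time_s: 28.95
position: [0.4948, 0.0285, 0.0256]
tool_rot: [[0.588, 0.809, 0.004], [0.809, -0.588, -0.001], [0.002, 0.004, -1.0]]
ft_force: [-1.7, -4.9, 14.5]
grip_width: 0.0129
gripper_force: 92.5
```

Request:
{"name": "drive_tool", "arguments": {
  "offset": [
    [0,0,0],
    [0,0,0],
    [0,0,0],
    [0,0,0],
    [0,0,0],
    [0,0,0],
    [0,0,0],
    [0,0,0],
    [0,0,0],
    [0,0,0]
  ],
  "turn": [
    [0,0,1],
    [0,0,1],
    [0,0,1],
    [0,0,1],
    [0,0,1],
    [0,0,1],
    [0,0,1],
    [0,0,1],
    [0,0,1],
    [0,0,0]
  ],
  "hand": [0.05,0.05,0.05,0.05,0.05,0.05,0.05,0.05,0.05,0.05]
}}

```text
time_s: 30.2
position: [0.4947, 0.0283, 0.0256]
tool_rot: [[1.0, -0.001, 0.004], [-0.001, -1.0, -0.001], [0.004, 0.001, -1.0]]
ft_force: [-1.4, -5.7, 13.3]
grip_width: 0.0127
gripper_force: 92.5
```

Run:
```python
from h import *
F=[]
for _ in range(8): get_image('side');o=observe();F.append(np.r_[o['ft_force'],o['wrist_torque']])
print(np.mean(F,0).round(2),o['position'],o['q'].round(1))
```

```text
[-1.84 -5.56 14.09 -1.04  0.44 -0.11] [0.49465065 0.02834595 0.02556291] [-10.4  28.6  97.4  -0.   53.7  79.6]
```

Request:
{"name": "drive_tool", "arguments": {
  "offset": [
    [0,0,-0.02],
    [0,0,-0.02],
    [0,0,-0.02],
    [0,0,-0.02],
    [0,0,0],
    [0,0,0],
    [0,0,0],
    [0,0,0],
    [0,0,0],
    [0,0,0]
  ],
  "turn": [
    [0,0,0],
    [0,0,0],
    [0,0,0],
    [0,0,0],
    [0,0,0],
    [0,0,0],
    [0,0,0],
    [0,0,0],
    [0,0,0],
    [0,0,0]
  ],
  "hand": [0.05,0.05,0.05,0.05,0.05,0.05,0.05,0.05,0.05,0.05],
  "newtons": 60
}}

```text
time_s: 31.85
position: [0.4945, 0.0284, 0.0273]
tool_rot: [[1.0, -0.0, 0.002], [-0.0, -1.0, -0.001], [0.002, 0.001, -1.0]]
ft_force: [4.0, -5.7, -4.3]
grip_width: 0.0128
gripper_force: 89.4
```

Request:
{"name": "drive_tool", "arguments": {
  "offset": [
    [0,0,0],
    [0,0,0],
    [0,0,0],
    [0,0,0],
    [0,0,0],
    [0,0,0],
    [0,0,0],
    [0,0,0],
    [0,0,0],
    [0,0,0]
  ],
  "turn": [
    [0,0,0],
    [0,0,0],
    [0,0,0],
    [0,0,0],
    [0,0,0],
    [0,0,0],
    [0,0,0],
    [0,0,0],
    [0,0,0],
    [0,0,0]
  ],
  "hand": [0.15,0.2,0.25,0.3,0.35,0.4,0.45,0.45,0.45,0.45],
  "newtons": 20
}}

```text
time_s: 33.1
position: [0.4934, 0.0288, 0.0273]
tool_rot: [[1.0, -0.0, -0.0], [-0.0, -1.0, 0.0], [-0.0, -0.0, -1.0]]
ft_force: [0.0, -0.5, -0.0]
grip_width: 0.0384
gripper_force: 0.0
```

Request:
{"name": "drive_tool", "arguments": {
  "offset": [
    [0,0,-0.2],
    [0,0,-0.4],
    [0,0,-0.6],
    [0,0,-0.8],
    [0,0,-0.8],
    [0,0,-0.8],
    [0,0,0],
    [0,0,0],
    [0,0,0],
    [0,0,0]
  ],
  "turn": [
    [0,0,0],
    [0,0,0],
    [0,0,0],
    [0,0,0],
    [0,0,0],
    [0,0,0],
    [0,0,0],
    [0,0,0],
    [0,0,0],
    [0,0,0]
  ],
  "hand": [0.45,0.45,0.45,0.45,0.45,0.45,0.45,0.45,0.45,0.45]
}}

```text
time_s: 34.35
position: [0.4932, 0.0289, 0.1707]
tool_rot: [[1.0, -0.0, -0.001], [-0.0, -1.0, 0.0], [-0.001, -0.0, -1.0]]
ft_force: [-0.3, 0.3, -0.1]
grip_width: 0.0383
gripper_force: 0.0
```

Run:
```python
from h import *
s=get_image('side');u,v=proj('side',np.array([.4935,.028,.06])).astype(int);print(u,v)
for q in ([.4932,.0285,.0375],[.4932,.0285,.086],[.4932,.0455,.047]): print(proj('side',np.array(q)).round(1))
a=s[v-40:v+40,u-50:u+50];print(u-50,v-40)
cv2.imwrite('pics/c7.png',cv2.convertScaleAbs(cv2.resize(a,(750,600),interpolation=2),alpha=1.4,beta=5))
```

```text
340 187
[339.6 194.4]
[341.7 178.7]
[339.  196.1]
290 147
```

View pics/c7.png

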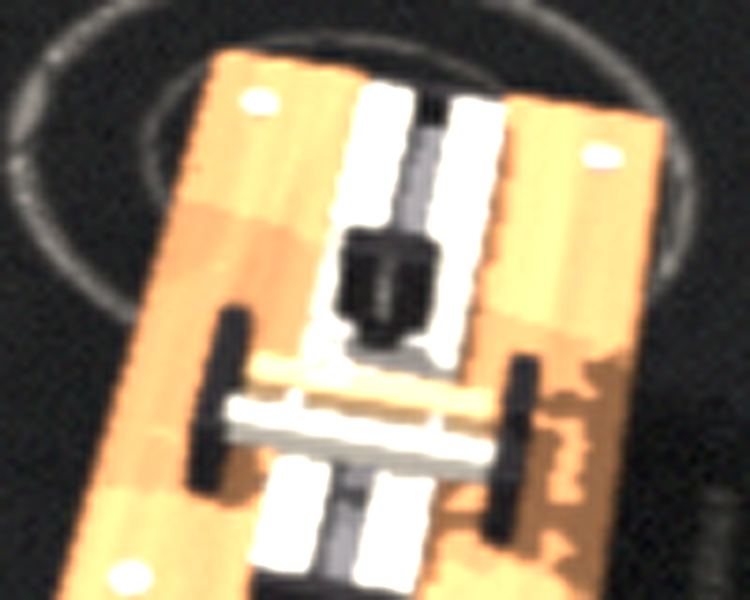

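The side crop shows the stud upright at about (341,186), with its bar across the track. Its collar is against the pale fence, which now stands close to the white rear bar, and the gripper is clear.

```bash
python3 -c "
from h import *
print(env.close_job())"
```

```text
the job is handed in; nothing more can be done
None
```

The job is handed in, but no pass or fail result came back. The last picture shows the T-stud upright and turned across the track, holding the fence back (about 5 mm, judged from the push force), with the gripper clear.

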